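Hang the tasting tin on its stand by the snap hook

TASK

Hang the tasting tin that has a snap hook on top from the eye of the counter stand: pick it up, press the hook's sprung gate against the eye until the bar is inside and the gate has snapped shut behind it, and let the tin hang there freely and still. The eye's arm is telescopic and nobody has noted how far out it stands, so go gently by feel: never press the tin on the stand with more than 15 N, keep the tin upright so that no chocolate spills, and leave the other things where they are.

Things in the scene. Friction and masses are not known exactly. Their poses are not given: they have to be found in the camera images.
- tin: The tin to hang: open round steel pot 64 mm across, 55 mm high, 0.2 to 0.35 kg, standing upright. A wire arch carries a steel snap hook over its middle. Origin: centre of the pot's underside, z up. The hook lies in the tin's x-z plane, 13 mm thick in y, its gate facing the tin's +x; its foot is 74 to 82 mm high. (All hook heights are over the pot's underside, all x from the tin's axis.)
- tab (a point): Where to grip: flat tab on top of the hook, 24 mm along the tin's x, 10 mm thick along y, 129 to 157 mm high. The point is on the tin's axis, 148 mm high; axes as the tin's.
- seat (a point): Inside of the hook's crown, where the eye's bar rests when the tin hangs: on the tin's axis, 123 mm high, sloping to about 120 mm at both sides; axes as the tin's.
- nose (a point): Lower end of the hook's nose (the front end of the crown): the nose is at x = 10 to 15 mm and reaches down to this point, x = 12.5 mm, 107 mm high. The opening below it, 82 to 107 mm high, is closed only by the gate.
- spine (a point): Front face of the hook's spine (its back), slotted to let the gate fold in: this point is at x = -3.5 mm, 101 mm high. The eye's bar, pushed in, stops here with its centre at x = 0; it can rise past the nose into the crown once its centre is behind x = 6 mm.
- gate_tip (a point): Upper end of the gate, a steel bar 28 mm long, 5 mm wide, 4 mm thick, hinged at x = 8 mm, 82 mm high. Shut, it stands upright behind the nose, tip 110 mm high. It swings inwards only (tip to the tin's -x) and springs shut; the bar pressing at 101 mm height needs about 2 N at first, about 5 N by the time it meets the spine.
- stand: Counter stand, fixed: base 120 mm square, steel post, dark head block 30 x 64 x 22 mm, its middle 190 mm high. Origin: centre of the base's underside, z up. From the head a stiff telescopic eye sticks out towards the stand's -x: a closed level staple of 7 mm round steel rod, 47 mm wide over all, its front bar along the stand's y.
- eye_in (a point): Where the centre of the eye's front bar would be with its telescopic arm pushed fully in: 50 mm from the post's axis on the stand's -x side, 190 mm high; axes as the stand's. The arm is now drawn out, so the real bar has this height and this y but stands 10 to 60 mm farther out, towards the stand's -x: how far is not measured.
- plain_tin: Bystander: the same pot and arch, but with only a plain wire ring (24 mm across) on top and no hook, 100 mm high in all. Origin: centre of the underside.
- jar: Bystander: glass jar 70 mm across, 110 mm high. Origin: centre of the underside.
- gift_a: Bystander: flat gift box 100 x 70 x 35 mm. Origin: centre of the underside.
- gift_b: Bystander: gift box 80 x 80 x 45 mm. Origin: centre of the underside.
- scoop: Bystander: steel spoon lying on the counter, about 0.2 m long. Origin: near its middle, underside.
- ribbon: Bystander: ribbon spool 64 mm across, 26 mm high. Origin: centre of the underside.
Mind the look-alikes: they are no part of the job. What is shaped like the tin but purple is not meant.

How it is judged:
By the outcome, as a careful person would: the job done as asked, in the order asked, and still so for the second after the job is handed in, with the robot touching nothing.
It also fails if it takes over 50 s, if anything falls off the work surface, if the arm or the gripper's body presses on something with over 40 N, if the wrist force passes 120 N, or if a joint passes its speed limit or range.

ROBOT

A 7-joint arm with a two-finger parallel gripper is mounted at the origin on the work surface. World frame = base frame: x ahead of the robot, y to its left, z up, the work surface at z = 0. Lengths are in mm, angles in rad, forces in N, time in s.
With the tool pointing down it reaches from about 400 to 875 mm from the base axis. Payload 4.4 kg.
Tool frame: the origin (TCP) lies where the fingers leave the gripper's body, on its centre line; the fingertips stand 73 mm ahead of it and the grasp point (between the pads) lies 54 mm ahead of it; z points along the fingers, y is the line along which they close (so a half turn about z gives the same grasp; the last joint's range is limited). The gripper opens to 85 mm and grips with 20 to 120 N. Pads are 22 mm wide; open, the fingers measure 114 mm over their backs; the gripper's body (76 mm by 85 mm) begins 54 mm behind the grasp point. The pads swing forward as they close: fully open they stand 13 mm farther back than shut.
Start: joints at [1.175, 0.628, 0.038, 1.517, -0.027, 0.996, -0.02], TCP at [210.53, -614.975, 303.913] pointing down, gripper open.
Joint ranges: [-3.06, 3.06], [-0.37, 2.12], [-1.25, 1.32], [0.18, 2.47], [-1.1, 4.24], [0.23, 1.98], [-2.94, 2.94]. Speed limits (rad/s): [2.57, 2.57, 3.14, 3.14, 3.14, 3.14, 3.14].

INTERFACE

Orientations are given as [roll, pitch, yaw] about the fixed x, y, z axes, in that order (R = Rz(yaw) Ry(pitch) Rx(roll)).
In Python, from cell import ctrl gives the robot as it stands.
- The arm moves only by the tool send_rows, never from a script. Its argument "rows" is a list that holds one entry, the list of rows, each a list of 6 numbers: the shift along the tool's x, y, z in cm, then the turn, a rotation vector about the tool's x, y, z in rad. In form: [[[tx, ty, tz, wx, wy, wz], ...]]. A call has 1 to 10 rows; each row is the pose to reach, as a shift and turn from the pose commanded when the call began, along the tool's axes at that moment; what a row does not reach only later rows make up. A row lasts 1/10 s, in which the tool goes at most 50 mm and 8.59 degrees, less where a joint would pass 70% of its speed; a pose out of reach is approached as far as the arm can. A call with a gripper value outside its range is refused whole. "grip" is the closure in counts, from 0 (fully open) to 255 (shut), set as the call begins (left out, the last holds). The fingers move at their own pace and stop on an object; the grip force is fixed at half the most. Time passes only in rows, so rows that repeat a pose let the fingers close. It gives the time, the measured TCP pose, the force, the opening and the grip force at its end, in the units of the state.
- ctrl.read_state(): the state, without advancing time (a new reading comes with each control period).
- ctrl.get_image(name): name is "scene" or "top" or "wrist"; returns a dict with "pixels" (400x640x3 uint8, red, green, blue), "fx", "fy", "cx", "cy" (pixels), "extrinsics" (4x4, takes a point from camera to world coordinates); the wrist camera has in their place "mount" (4x4, takes a point from camera to tool coordinates, whose origin is the TCP and whose axes are the flange's). Camera axes: x right, y up, looking along -z (the intrinsics and any distortion apply to the point x, -y, -z); pixel columns grow to the right and rows downward; lengths in mm; the calibration is good to about 2 mm. A picture is of the moment at which its call begins: read the wrist's pose just before it. There is no depth.
- ctrl.finish_job(): hands the job in; it is judged then, once.
The state is a dict: "clock": time; "qpos": joint angles; "qd": joint speeds; "tau": joint torques, N m; "eef_pos": TCP position; "tool_rot": TCP orientation; "force": force on the tool from outside, world axes, zero at the start; "torque": the same for the moment, N m; "width": finger opening in mm; "gripper_force": force on a finger pad.
Only numpy, scipy, OpenCV 4.12 (cv2) and the standard library are available. Lean on these libraries where they do the work, as an engineer would, in place of code of your own. Each camera call takes 0.05 s, during which the arm holds its last target. There are 200 camera calls.

## Working session

There is one attempt and no reset: what is moved stays moved. The work goes in short steps, Python scripts to look and compute and a tool call to move; the robot and the scene stay as the last step left them, time stands still between calls to the robot, and variables do not carry over. Pictures are saved under pics/ and viewed, at most 10 in all, crops included, and the job is handed in when it is done.

Besides the shell and the picture viewer there is one more tool, called after "Request:" in YAML: its name, and indented under it one key for each argument. send_rows: Moves the arm, as the interface text tells. Its arguments: {"type":"object","properties":{"rows":{"type":"array","items":{"type":"array","items":{"type":"array","items":{"type":"number"}}}},"grip":{"type":"number"}},"required":["rows"]}

```bash
mkdir -p pics
cat > h.py <<'E'
from cell import ctrl
import cv2,numpy as np,pickle
def snap(n,tag):
    s=ctrl.read_state(); im=ctrl.get_image(n); pickle.dump((s,im),open(f'pics/{tag}.pkl','wb'))
    cv2.imwrite(f'pics/{tag}.png',im['pixels'][:,:,::-1]); return s,im
def load(tag): return pickle.load(open(f'pics/{tag}.pkl','rb'))
def proj(im,p):
    E=np.array(im['extrinsics']); q=np.linalg.inv(E)@np.append(p,1); return im['cx']+im['fx']*q[0]/-q[2], im['cy']+im['fy']*q[1]/q[2]
def ray(im,u,v):
    E=np.array(im['extrinsics']); d=E[:3,:3]@np.array([(u-im['cx'])/im['fx'],-(v-im['cy'])/im['fy'],-1]); return E[:3,3],d
def atz(im,u,v,z):
    o,d=ray(im,u,v); return o+d*(z-o[2])/d[2]
E
python3 - <<'E'
from h import *
a=[]
for n in('scene','top'):
    s,im=snap(n,n); print({k:v for k,v in im.items() if k!='pixels'})
print(s)
E
```

```text
{'fx': 393.95363649370637, 'fy': 393.95363649370637, 'cx': 324.24616680677383, 'cy': 205.25275720987298, 'extrinsics': array([[ 8.85120540e-01, -3.07450776e-01,  3.49336014e-01,
         9.79765264e+02],
       [ 4.65102799e-01,  6.09490375e-01, -6.42028714e-01,
        -7.86087690e+02],
       [-1.55247123e-02,  7.30749959e-01,  6.82468666e-01,
         9.76862681e+02],
       [ 0.00000000e+00,  0.00000000e+00,  0.00000000e+00,
         1.00000000e+00]])}
{'fx': 451.6963891312733, 'fy': 451.6963891312733, 'cx': 326.54902187813707, 'cy': 196.66018936567446, 'extrinsics': array([[ 3.97992593e-03,  9.93470252e-01, -1.14022009e-01,
         3.63664336e+02],
       [-9.99982779e-01,  3.46215783e-03, -4.73861655e-03,
         1.01825232e+01],
       [-4.31291238e-03,  1.14038905e-01,  9.93466923e-01,
         1.58791222e+03],
       [ 0.00000000e+00,  0.00000000e+00,  0.00000000e+00,
         1.00000000e+00]])}
{'clock': 0.05, 'qpos': array([ 1.17521025,  0.62935003,  0.03843054,  1.5183423 , -0.02700956,
        0.99630419, -0.02000519]), 'qd': array([ 0.00097888, -0.00297005, -0.00134451, -0.00169117, -0.00116084,
        0.00209434, -0.00014226]), 'tau': array([ 2.58078690e-03, -5.65058005e+01,  1.23161763e+00, -1.94197279e+01,
        1.11757731e-02,  5.37943910e-03,  1.76812517e-06]), 'eef_pos': array([ 210.37963135, -614.50860942,  302.99443981]), 'tool_rot': array([-3.13970634e+00,  9.92045516e-06,  3.29785515e-01]), 'force': array([-0.26249623,  0.27899583,  0.62457644]), 'torque': array([-0.06002932, -0.02454321,  0.00659624]), 'gripper_force': 0.0, 'width': 85.23737112069782}
```

View pics/scene.png

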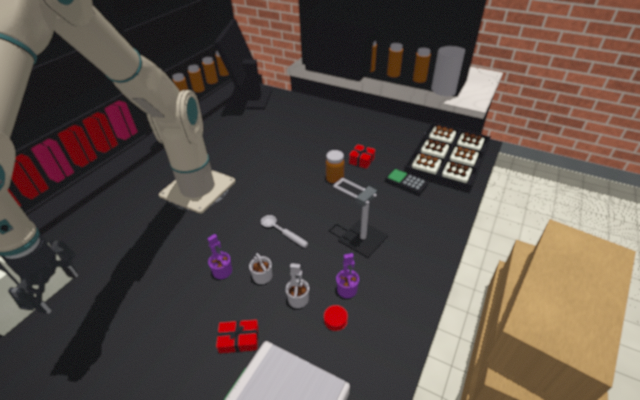

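View pics/top.png

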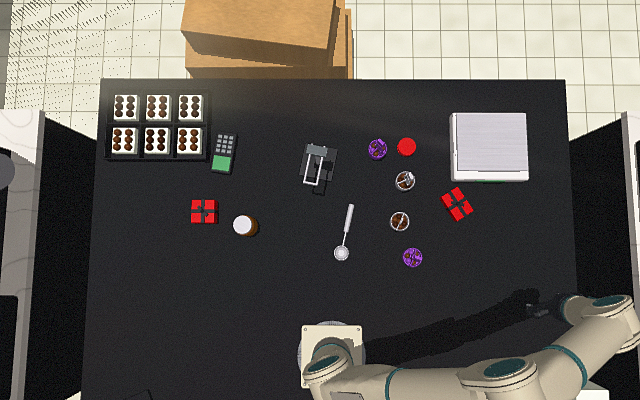

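Steel pots are at scene (261,268) and (297,290), purple ones at (220,262) and (347,280). The steel pot at (297,290), top view (405,181), seems to carry the hook. I'll confirm that in an enlarged crop.

Run:
```python
from h import *
def crop(t,x,y,w,h,k): return cv2.resize(cv2.imread(f'pics/{t}.png')[y:y+h,x:x+w],None,fx=k,fy=k,interpolation=cv2.INTER_CUBIC)
A=np.hstack([crop('scene',240,250,80,60,5),crop('top',370,150,80,60,5)])
B=np.hstack([crop('scene',320,170,80,60,5),crop('top',285,135,80,60,5)])
cv2.imwrite('pics/c1.png',np.vstack([A,B]))
```

```text
(no output)
```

View pics/c1.png

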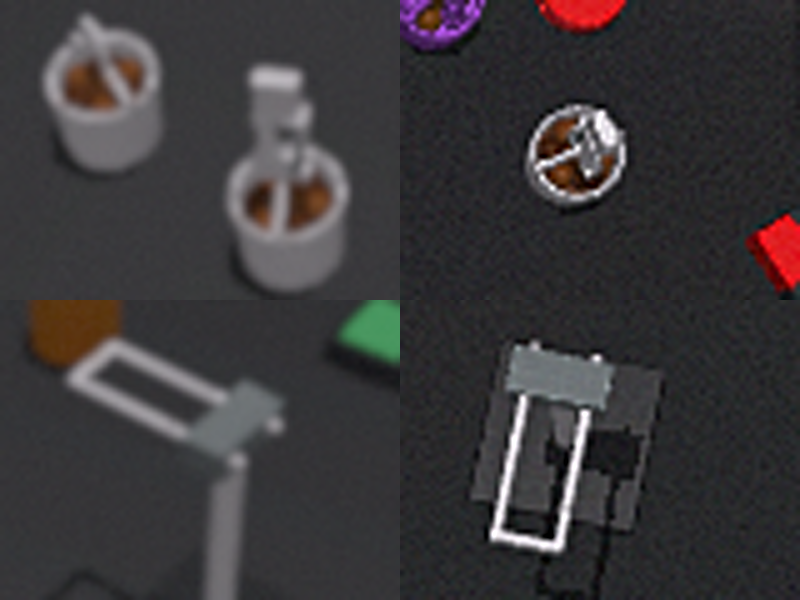

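The crop confirms it. The steel tin at scene (297,290) has the tab, crown and nose, with the nose at crop (302,120), to the right of the spine. The other steel pot has only a wire ring. The front bar of the eye runs between top crop (492,536) and (560,547).

Run:
```python
from h import *
np.set_printoptions(precision=1,suppress=True)
_,S=load('scene');_,T=load('top')
s=lambda X,Y,x0,y0:(x0+(X+.5)/5-.5,y0+(Y+.5)/5-.5)
sc=lambda X,Y:s(X,Y,240,250); tp=lambda X,Y:s(X-400,Y,370,150)
ss=lambda X,Y:s(X,Y-300,320,170); st=lambda X,Y:s(X-400,Y-300,285,135)
print('pot', atz(S,*sc(287,192),55),atz(T,*tp(578,156),55))
print('tab top', atz(S,*sc(276,77),157),atz(T,*tp(605,124),157))
a,b=atz(S,*sc(252,72),157),atz(S,*sc(302,78),157);print('tab ends',a,b,np.linalg.norm(a-b),np.arctan2(*(b-a)[1::-1]))
print('nose',atz(S,*sc(302,105),120))
for n,p,q in (('S',ss(72,378),ss(118,342)),('T',st(492,536),st(560,547))):
    I=S if n=='S' else T; a,b=atz(I,*p,190),atz(I,*q,190); print('bar',n,a,b,np.linalg.norm(a-b),(a+b)/2,np.arctan2(*(b-a)[1::-1]))
for X,Y in((512,346),(612,363),(605,408),(507,392)): print('head',atz(T,*st(X,Y),201))
for X,Y in((191,433),(240,380),(284,402),(235,450)): print('headS',atz(S,*ss(X,Y),201))
for X,Y in((505,345),(663,370),(632,530),(470,497)): print('base',atz(T,*st(X,Y),10))
```

```text
pot [ 597.7 -254.    55. ] [ 595.3 -251.8   55. ]
tab top [ 598.  -253.2  157. ] [ 600.6 -252.   157. ]
tab ends [ 585.  -256.1  157. ] [ 610.5 -247.6  157. ] 26.901629185529043 0.32299332868427116
nose [ 603.2 -239.2  120. ]
bar S [561.7  48.2 190. ] [571.8  92.7 190. ] 45.635631976231345 [566.7  70.4 190. ] 1.3468850108092687
bar T [570.6  90.7 190. ] [563.8  48.1 190. ] 43.12606557805726 [567.2  69.4 190. ] -1.7292585787251098
head [689.3  78.7 201. ]
head [678.7  16.  201. ]
head [650.   20.3 201. ]
head [660.   81.6 201. ]
headS [652.9  23.1 201. ]
headS [659.6  80.7 201. ]
headS [691.2  73.7 201. ]
headS [681.9  21.  201. ]
base [734.9  93.2  10. ]
base [717.1 -19.5  10. ]
base [601.9   2.2  10. ]
base [625.1 116.9  10. ]
```

```bash
cat >> h.py <<'E'
from scipy.spatial.transform import Rotation as R
def Rs(s): return R.from_euler('xyz',s['tool_rot'])
def plan(s,pos,yaw,Rc=None,Pc=None):
    "shift (cm) and rotvec in tool axes from pose s to pos, pointing down with yaw"
    r0=Rs(s) if Rc is None else Rc; p0=s['eef_pos'] if Pc is None else Pc
    G=R.from_euler('xyz',[np.pi,0,yaw]); return np.r_[r0.inv().apply(np.array(pos)-p0)/10,(r0.inv()*G).as_rotvec()].round(3)
E
python3 - <<'E'
from h import *
s=ctrl.read_state()
print(plan(s,[597,-253,330],0.33)); s,im=snap('wrist','w0'); print({k:v for k,v in im.items() if k!='pixels'})
E
```

```text
[ 4.8284e+01 -2.1693e+01 -2.6520e+00 -2.0000e-03 -0.0000e+00 -0.0000e+00]
{'fx': 340.0126273481685, 'fy': 340.0126273481685, 'cx': 325.20615763000245, 'cy': 194.2433033200394, 'mount': array([[-3.45852803e-04,  9.63846372e-01,  2.66458348e-01,
         6.66093868e+01],
       [ 9.99999900e-01,  2.57937819e-04,  3.64936351e-04,
        -5.92741456e-02],
       [ 2.83012893e-04,  2.66458448e-01, -9.63846365e-01,
        -6.94344042e+01],
       [ 0.00000000e+00,  0.00000000e+00,  0.00000000e+00,
         1.00000000e+00]])}
```

Request:
send_rows:
  rows:
    - [[4.0,-1.8,-2.6,0,0,0],[8.5,-3.8,-2.6,0,0,0],[13,-5.8,-2.6,0,0,0],[17.5,-7.8,-2.6,0,0,0],[22,-9.8,-2.6,0,0,0],[26.5,-11.9,-2.6,0,0,0],[31,-13.9,-2.6,0,0,0],[35.5,-15.9,-2.6,0,0,0],[40,-17.9,-2.6,0,0,0],[44,-19.7,-2.6,0,0,0]]

```text
clock: 1.15
eef_pos: [564.7, -283.7, 329.7]
tool_rot: [-3.141, -0.0, 0.331]
force: [0.4, -0.4, 0.4]
width: 85.1
gripper_force: 0.0
```

Request:
send_rows:
  rows:
    - [[2,-1,0,0,0,0],[4.2,-2,0,0,0,0],[4.2,-2,0,0,0,0],[4.2,-2,0,0,0,0]]

```text
clock: 1.55
eef_pos: [596.1, -253.4, 329.4]
tool_rot: [-3.141, 0.001, 0.331]
force: [-0.5, -0.8, 0.7]
width: 85.4
gripper_force: 0.0
```

Run:
```python
from h import *
s,im=snap('wrist','w1'); print(s['clock'],s['eef_pos'],s['tool_rot'],s['force'])
```

```text
1.55 [ 596.05354841 -253.42068552  329.4319396 ] [-3.14135434e+00  1.21687406e-03  3.30780498e-01] [-0.49631521 -0.79042079  0.67447845]
```

View pics/w1.png

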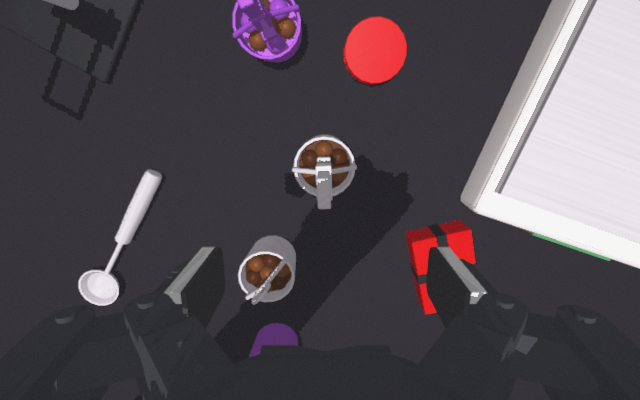

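The wrist picture shows the hooked tin with its rim centre near (324,166) and the hook running almost straight up and down, about (323,157) to (324,207). The tab is therefore nearly in line with tool x.

```bash
cat >> h.py <<'E'
def wr(s,im):
    T=np.eye(4); T[:3,:3]=Rs(s).as_matrix(); T[:3,3]=s['eef_pos']; im=dict(im); im['extrinsics']=T@im['mount']; return im
E
python3 - <<'E'
from h import *
s,im=load('w1'); im=wr(s,im)
print('rim',atz(im,324,166,55))
for y in (0.2,0.33,0.46):
  c,n=np.cos(y),np.sin(y)
  print(y,[np.round(proj(im,[597+c*x-n*w,-253+n*x+c*w,157])) .tolist() for x,w in((12,5),(12,-5),(-12,-5),(-12,5))])
cv2.imwrite('pics/c2.png',cv2.resize(cv2.imread('pics/w1.png')[120:220,280:370],None,fx=6,fy=6,interpolation=cv2.INTER_CUBIC))
E
```

```text
rim [ 596.77362232 -251.60470344   55.        ]
0.2 [[321.0, 176.0], [334.0, 177.0], [330.0, 209.0], [317.0, 207.0]]
0.33 [[318.0, 176.0], [332.0, 176.0], [332.0, 208.0], [319.0, 208.0]]
0.46 [[316.0, 177.0], [330.0, 176.0], [334.0, 207.0], [321.0, 209.0]]
```

View pics/c2.png

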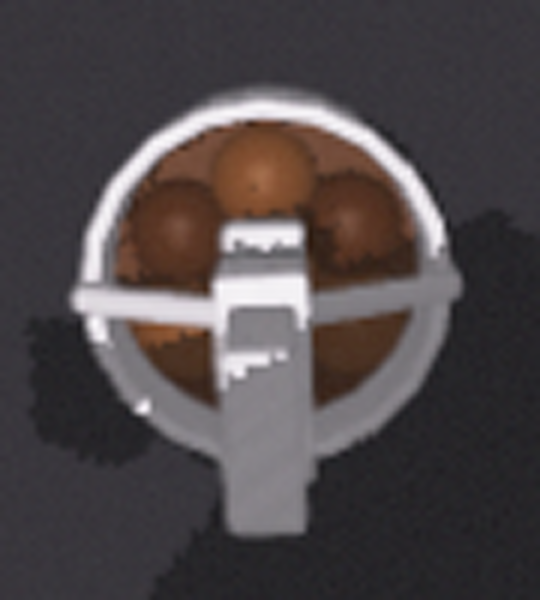

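Tab top edges are at x 318 to 332 and y 172 to 209, which fits yaw 0.33. The tin is at about (597,-252.6), with its nose on the tool +x side. Descending to grasp.

Request:
send_rows:
  rows:
    - [[0.1,-0.05,2,0,0,0],[0.1,-0.05,5,0,0,0],[0.1,-0.05,8,0,0,0],[0.1,-0.05,10.5,0,0,0],[0.1,-0.05,12,0,0,0],[0.1,-0.05,12.7,0,0,0],[0.1,-0.05,12.7,0,0,0],[0.1,-0.05,12.7,0,0,0]]

```text
clock: 2.4
eef_pos: [597.6, -253.4, 204.1]
tool_rot: [3.14, -0.001, 0.329]
force: [0.5, -0.0, 0.5]
width: 85.6
gripper_force: 0.0
```

Request:
send_rows:
  rows:
    - [[0,0,0,0,0,0],[0,0,0,0,0,0],[0,0,0,0,0,0],[0,0,0,0,0,0],[0,0,0,0,0,0],[0,0,0,0,0,0],[0,0,0,0,0,0],[0,0,0,0,0,0],[0,0,0,0,0,0],[0,0,0,0,0,0]]
  grip: 255

```text
clock: 3.4
eef_pos: [597.3, -252.6, 203.2]
tool_rot: [3.142, -0.001, 0.33]
force: [-0.1, 0.5, 2.9]
width: 8.9
gripper_force: 61.8
```

Request:
send_rows:
  rows:
    - [[0,0,-0.5,0,0,0],[0,0,-2,0,0,0],[0,0,-4.5,0,0,0],[0,0,-7.5,0,0,0],[0,0,-10.5,0,0,0],[0,0,-12.7,0,0,0],[0,0,-13.5,0,0,0],[0,0,-13.7,0,0,0],[0,0,-13.7,0,0,0]]

```text
clock: 4.3
eef_pos: [596.5, -252.7, 339.2]
tool_rot: [-3.141, 0.001, 0.33]
force: [-1.2, 1.1, -3.4]
width: 8.9
gripper_force: 60.8
```

Request:
send_rows:
  rows:
    - [[0,-1,0,0,0,0],[0.2,-3,0,0,0,0.03],[0.4,-6,0,0,0,0.08],[0.7,-9.5,0,0,0,0.14],[0.9,-13,0,0,0,0.2],[1.1,-16.5,0,0,0,0.26],[1.4,-20,0,0,0,0.32],[1.6,-23.5,0,0,0,0.38],[1.9,-27,0,0,0,0.44],[2.1,-30,0,0,0,0.49]]

```text
clock: 5.3
eef_pos: [518.1, 40.5, 338.9]
tool_rot: [-3.141, 0.003, -0.161]
force: [0.9, 0.4, -2.6]
width: 9.1
gripper_force: 60.6
```

Run:
```python
from h import *
s=ctrl.read_state(); print(s['clock'],s['eef_pos'],s['tool_rot'],s['force'],s['torque'],s['width'],plan(s,[508.2,81.6,294],-.195))
```

```text
5.3 [518.06583046  40.50387786 338.88915566] [-3.14132697e+00  2.67190848e-03 -1.60781879e-01] [ 0.886766    0.38916417 -2.57320222] [ 0.04055801 -0.05353351 -0.03083601] 9.070655152590057 [-1.620e+00 -3.897e+00  4.494e+00 -0.000e+00  3.000e-03  3.400e-02]
```

Request:
send_rows:
  rows:
    - [[-0.6,-1.5,0.5,0,0,0.02],[-1.2,-3,1.5,0,0,0.034],[-1.6,-3.9,2.7,0,0,0.034],[-1.6,-3.9,3.8,0,0,0.034],[-1.6,-3.9,4.4,0,0,0.034],[-1.6,-3.9,4.5,0,0,0.034],[-1.6,-3.9,4.5,0,0,0.034],[-1.6,-3.9,4.5,0,0,0.034]]

```text
clock: 6.1
eef_pos: [510.6, 78.3, 295.3]
tool_rot: [-3.141, -0.001, -0.195]
force: [-0.5, -0.6, -2.5]
width: 9.2
gripper_force: 60.5
```

Run:
```python
from h import *
s,t=snap('top','t2'); s,sc=snap('scene','s2'); s,w=snap('wrist','w2')
print(s['clock'],s['eef_pos'],s['tool_rot'],s['force'],plan(s,[508.2,81.6,294],-.195))
W=wr(s,w); print('pred bar in wrist',proj(W,[571.8,92,190]),proj(W,[563,48,190]))
c=lambda t,x,y,w,h,k:cv2.resize(cv2.imread(f'pics/{t}.png')[y:y+h,x:x+w],None,fx=k,fy=k,interpolation=cv2.INTER_CUBIC)
cv2.imwrite('pics/c3.png',np.vstack([c('w2',160,0,320,200,2.5)[:,:800],np.hstack([c('s2',310,150,100,25*1,4)[:0],])]) if 0 else np.vstack([c('w2',160,0,320,140,2.5),np.hstack([c('s2',300,160,80,48,5),c('t2',275,140,80,48,5)])]))
```

```text
6.2 [510.5661551   78.53916465 295.35449671] [-3.14129134e+00 -9.35328706e-04 -1.94982288e-01] [ 0.28601803 -0.14004864 -2.70881532] [-0.292 -0.254  0.135 -0.    -0.001  0.   ]
pred bar in wrist (np.float64(274.86515462541286), np.float64(119.42590263919773)) (np.float64(364.08010161989625), np.float64(119.61556836563872))
```

View pics/c3.png

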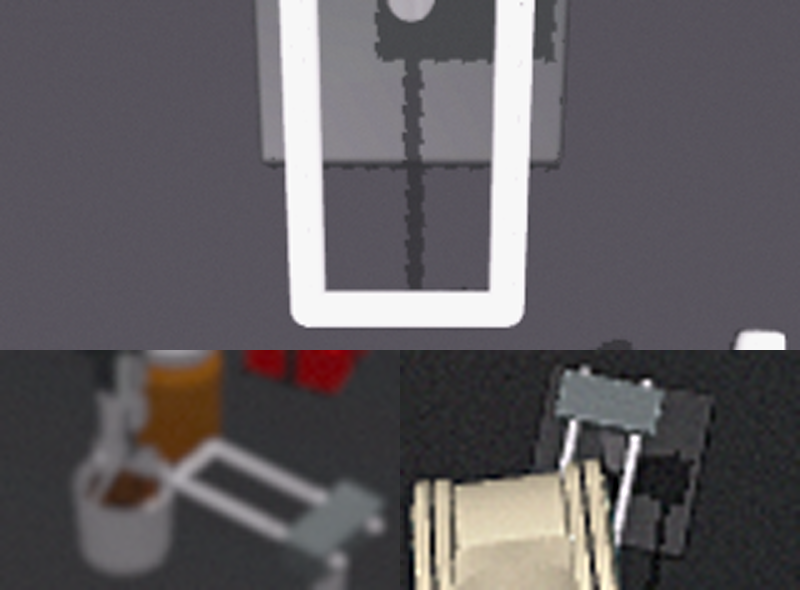

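The wrist view shows the eye's front bar level, with its centre at wrist pixel (323,123.4), so the yaw matches. The scene view shows the tin upright, hook facing the eye.

Run:
```python
from h import *
s,im=load('w2'); W=wr(s,im); p=atz(W,323,123.2,190); a=atz(W,276.5,123.2,190);b=atz(W,369.6,123.2,190)
print(p,np.linalg.norm(a-b),Rs(s).inv().apply(p-s['eef_pos'])); s=ctrl.read_state(); print(s['clock'],s['eef_pos'],s['force'])
```

```text
[565.27602431  68.61596693 190.        ] 46.95753052209596 [ 55.49722326  -0.83306677 105.40670675]
6.25 [510.51935672  78.63433813 295.33743651] [ 0.31574642 -0.05829434 -3.18059952]
```

Request:
send_rows:
  rows:
    - [[0.5,-0.08,0.05,0,0,0],[1.2,-0.08,0.1,0,0,0],[2,-0.08,0.1,0,0,0],[2.8,-0.08,0.1,0,0,0],[3.4,-0.08,0.1,0,0,0],[3.7,-0.08,0.1,0,0,0],[3.8,-0.08,0.1,0,0,0],[3.8,-0.08,0.1,0,0,0],[3.8,-0.08,0.1,0,0,0]]

```text
clock: 7.15
eef_pos: [547.3, 72.4, 293.9]
tool_rot: [3.142, 0.0, -0.194]
force: [-0.5, -0.1, -1.9]
width: 8.7
gripper_force: 60.6
```

Request:
send_rows:
  rows:
    - [[0.1,0,0,0,0,0],[0.2,0,0,0,0,0],[0.3,0,0,0,0,0],[0.4,0,0,0,0,0],[0.5,0,0,0,0,0],[0.6,0,0,0,0,0],[0.7,0,0,0,0,0],[0.8,0,0,0,0,0],[0.8,0,0,0,0,0]]

```text
clock: 8.05
eef_pos: [555.0, 70.9, 293.7]
tool_rot: [3.141, 0.002, -0.194]
force: [-2.7, 0.5, -1.0]
width: 8.9
gripper_force: 60.7
```

Run:
```python
from h import *
s=ctrl.read_state(); print(s['clock'],s['eef_pos'],s['tool_rot'],s['force'],s['torque'],Rs(s).inv().apply(np.array([565.3,68.6,190])-s['eef_pos']))
```

```text
8.05 [554.95823755  70.92846797 293.71416593] [ 3.14139564e+00  1.55533931e-03 -1.94132650e-01] [-2.72073323  0.47903992 -1.03398586] [ 0.09387636  0.68087683 -0.08660598] [ 10.75799173   0.26921221 103.69761409]
```

Request:
send_rows:
  rows:
    - [[0.1,0,0,0,0,0],[0.2,0,0,0,0,0],[0.3,0,0,0,0,0],[0.4,0,0,0,0,0],[0.5,0,0,0,0,0],[0.5,0,0,0,0,0]]

```text
clock: 8.65
eef_pos: [560.1, 69.9, 293.7]
tool_rot: [3.141, 0.001, -0.194]
force: [-5.4, 0.9, -2.8]
width: 9.1
gripper_force: 60.8
```

Request:
send_rows:
  rows:
    - [[0.1,0,0,0,0,0],[0.2,0,0,0,0,0],[0.3,0,0,0,0,0],[0.3,0,0,0,0,0]]

```text
clock: 9.05
eef_pos: [562.7, 69.4, 293.5]
tool_rot: [3.141, 0.002, -0.194]
force: [-4.5, 2.2, -3.0]
width: 8.8
gripper_force: 60.8
```

Request:
send_rows:
  rows:
    - [[0.05,0,0,0,0,0],[0.1,0,0,0,0,0],[0.1,0,0,0,0,0]]

```text
clock: 9.35
eef_pos: [563.4, 69.2, 293.4]
tool_rot: [3.141, 0.002, -0.194]
force: [-5.7, 1.2, -2.5]
width: 8.8
gripper_force: 60.8
```

Request:
send_rows:
  rows:
    - [[0.05,0,0,0,0,0],[0.1,0,0,0,0,0],[0.1,0,0,0,0,0]]

```text
clock: 9.65
eef_pos: [564.3, 69.0, 293.4]
tool_rot: [3.141, 0.003, -0.194]
force: [-6.1, 1.2, -2.3]
width: 9.1
gripper_force: 60.8
```

Request:
send_rows:
  rows:
    - [[0,0,0.15,0,0,0],[0,0,0.3,0,0,0],[0,0,0.45,0,0,0],[0,0,0.6,0,0,0],[0,0,0.6,0,0,0]]

```text
clock: 10.15
eef_pos: [565.4, 68.8, 287.6]
tool_rot: [3.141, -0.0, -0.194]
force: [-3.6, 1.4, -4.6]
width: 8.7
gripper_force: 60.6
```

Request:
send_rows:
  rows:
    - [[0,0,0.2,0,0,0],[0,0,0.4,0,0,0],[0,0,0.6,0,0,0],[0,0,0.8,0,0,0],[0,0,1.0,0,0,0],[0,0,1.0,0,0,0]]

```text
clock: 10.75
eef_pos: [566.3, 68.7, 278.1]
tool_rot: [-3.141, -0.002, -0.194]
force: [-1.5, 0.4, -3.1]
width: 9.1
gripper_force: 60.6
```

Request:
send_rows:
  rows:
    - [[0,0,0.1,0,0,0],[0,0,0.2,0,0,0],[0,0,0.3,0,0,0],[0,0,0.35,0,0,0],[0,0,0.35,0,0,0]]

```text
clock: 11.25
eef_pos: [565.3, 68.9, 274.4]
tool_rot: [-3.142, -0.0, -0.194]
force: [0.6, -0.1, -2.6]
width: 9.0
gripper_force: 60.6
```

Request:
send_rows:
  rows:
    - [[0,0,0.05,0,0,0],[0,0,0.1,0,0,0],[0,0,0.1,0,0,0]]

```text
clock: 11.55
eef_pos: [565.3, 68.9, 273.4]
tool_rot: [3.142, 0.0, -0.194]
force: [0.6, -0.3, -3.1]
width: 9.4
gripper_force: 60.6
```

Request:
send_rows:
  rows:
    - [[0,0,0.05,0,0,0],[0,0,0.1,0,0,0],[0,0,0.1,0,0,0]]

```text
clock: 11.85
eef_pos: [565.4, 68.9, 272.7]
tool_rot: [-3.141, -0.0, -0.194]
force: [-1.1, -0.5, -0.5]
width: 9.2
gripper_force: 61.1
```

Request:
send_rows:
  rows:
    - [[0,0,0.05,0,0,0],[0,0,0.05,0,0,0]]

```text
clock: 12.05
eef_pos: [565.4, 68.9, 272.6]
tool_rot: [-3.141, -0.001, -0.194]
force: [-1.6, 0.1, 3.9]
width: 8.8
gripper_force: 61.8
```

The bar is seated in the crown. I'll ease off slightly and look before releasing.

Request:
send_rows:
  rows:
    - [[0,0,-0.05,0,0,0],[0,0,-0.05,0,0,0]]

```text
clock: 12.25
eef_pos: [565.4, 68.9, 272.6]
tool_rot: [-3.141, -0.0, -0.194]
force: [-1.4, -0.2, 3.2]
width: 9.0
gripper_force: 61.6
```

Run:
```python
from h import *
s,_=snap('wrist','w3'); s,_=snap('scene','s3'); print(s['clock'],s['eef_pos'],s['force'])
c=lambda t,x,y,w,h,k:cv2.resize(cv2.imread(f'pics/{t}.png')[y:y+h,x:x+w],None,fx=k,fy=k,interpolation=cv2.INTER_CUBIC)
cv2.imwrite('pics/c4.png',np.hstack([c('w3',255,100,130,200,3),c('s3',320,150,58,86,7)[:600,:400]]))
```

```text
12.3 [565.39331807  68.88945244 272.62090264] [-1.79542541 -1.15718415  3.37262772]
```

View pics/c4.png

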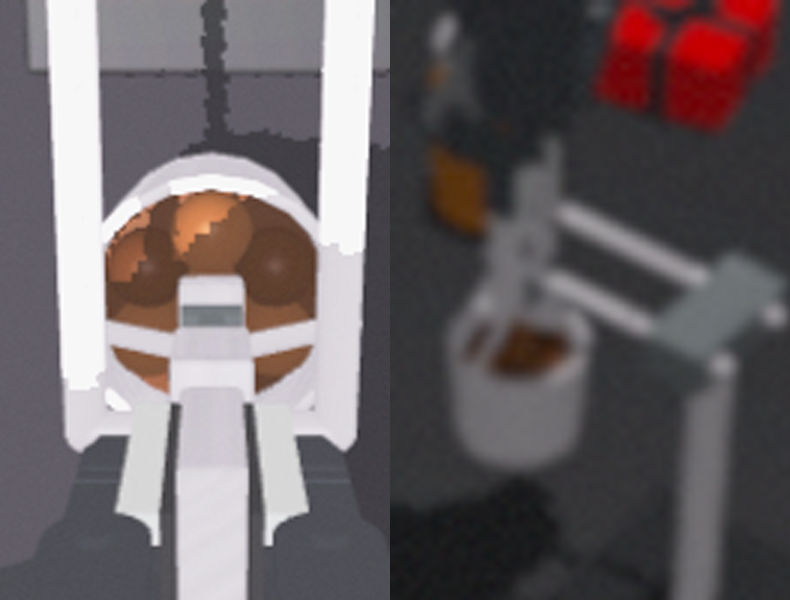

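The hook is around the bar: the nose lies inside the eye at w3 crop (212,300) and the bar passes under the tab. The tin is upright. Releasing.

Request:
send_rows:
  rows:
    - [[0,0,-0.05,0,0,0],[0,0,-0.05,0,0,0],[0,0,-0.05,0,0,0]]

```text
clock: 12.65
eef_pos: [565.4, 68.9, 272.7]
tool_rot: [3.142, -0.0, -0.194]
force: [-1.4, -0.6, 0.5]
width: 9.2
gripper_force: 61.1
```

Request:
send_rows:
  rows:
    - [[0,0,0,0,0,0],[0,0,0,0,0,0],[0,0,0,0,0,0],[0,0,0,0,0,0],[0,0,0,0,0,0],[0,0,0,0,0,0]]
  grip: 130

```text
clock: 13.25
eef_pos: [565.3, 68.9, 272.9]
tool_rot: [-3.142, -0.0, -0.194]
force: [0.2, -0.1, 0.2]
width: 42.0
gripper_force: 0.0
```

Request:
send_rows:
  rows:
    - [[0,0,-0.5,0,0,0],[0,0,-1.5,0,0,0],[0,0,-3,0,0,0],[0,0,-5,0,0,0],[0,0,-7,0,0,0],[0,0,-9,0,0,0],[0,0,-11,0,0,0],[0,0,-12,0,0,0],[0,0,-12,0,0,0]]

```text
clock: 14.15
eef_pos: [566.0, 68.9, 394.8]
tool_rot: [-3.14, -0.004, -0.194]
force: [0.7, -0.3, 0.6]
width: 42.2
gripper_force: 0.0
```

Request:
send_rows:
  rows:
    - [[0,0,0,0,0,0],[0,0,0,0,0,0],[0,0,0,0,0,0],[0,0,0,0,0,0],[0,0,0,0,0,0],[0,0,0,0,0,0],[0,0,0,0,0,0],[0,0,0,0,0,0],[0,0,0,0,0,0],[0,0,0,0,0,0]]

```text
clock: 15.15
eef_pos: [565.3, 68.9, 393.0]
tool_rot: [-3.142, -0.0, -0.194]
force: [-0.4, -0.4, 0.3]
width: 42.2
gripper_force: 0.0
```

Run:
```python
from h import *
s,a=snap('wrist','w4'); s,b=snap('scene','s4')
for _ in range(6): ctrl.get_image('top')
s,a2=snap('wrist','w5'); print(s['clock'],s['eef_pos'],s['force'],np.abs(a['pixels'].astype(int)-a2['pixels'])[:250,200:450].mean())
c=lambda t,x,y,w,h,k:cv2.resize(cv2.imread(f'pics/{t}.png')[y:y+h,x:x+w],None,fx=k,fy=k,interpolation=cv2.INTER_CUBIC)
cv2.imwrite('pics/c5.png',np.hstack([c('w5',225,60,200,200,2),c('s4',320,160,80,80,5)]))
```

```text
15.55 [565.32726913  68.85230462 392.92480483] [ 0.62701807 -0.26230542 -0.58933482] 1.027408
```

View pics/c5.png

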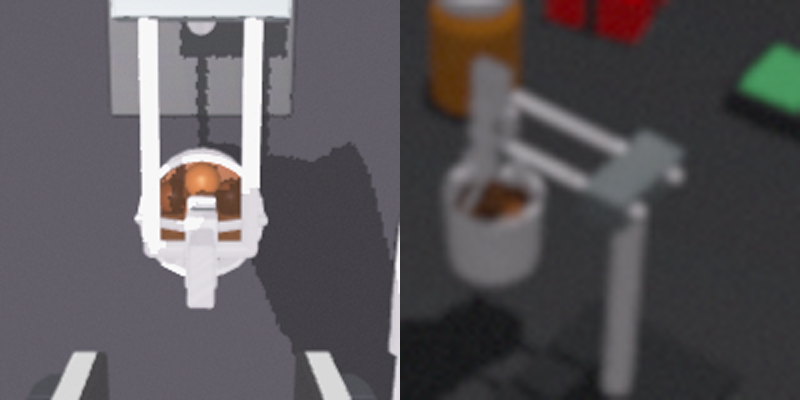

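The tin hangs upright on the bar with the gripper clear of it. I'll let any swing die down, check that it is still, then hand in.

Request:
send_rows:
  rows:
    - [[0,0,0,0,0,0],[0,0,0,0,0,0],[0,0,0,0,0,0],[0,0,0,0,0,0],[0,0,0,0,0,0],[0,0,0,0,0,0],[0,0,0,0,0,0],[0,0,0,0,0,0],[0,0,0,0,0,0],[0,0,0,0,0,0]]

```text
clock: 16.6
eef_pos: [565.3, 68.9, 393.0]
tool_rot: [-3.142, -0.0, -0.194]
force: [-0.4, -0.8, -0.3]
width: 41.6
gripper_force: 0.0
```

Request:
send_rows:
  rows:
    - [[0,0,0,0,0,0],[0,0,0,0,0,0],[0,0,0,0,0,0],[0,0,0,0,0,0],[0,0,0,0,0,0],[0,0,0,0,0,0],[0,0,0,0,0,0],[0,0,0,0,0,0],[0,0,0,0,0,0],[0,0,0,0,0,0]]

```text
clock: 17.6
eef_pos: [565.3, 68.9, 393.0]
tool_rot: [-3.142, -0.0, -0.194]
force: [0.6, 0.4, -0.8]
width: 41.9
gripper_force: 0.0
```

Run:
```python
from h import *
I=[]
for i in range(8): I.append(ctrl.get_image('wrist')['pixels'].astype(int))
for d in I[1:]: e=np.abs(d-I[0]).max(2); print(round(e[130:215,290:362].mean(),2),round(e[60:120,280:300].mean(),2),(e[130:215,290:362]>40).sum())
```

```text
1.23 1.05 0
1.26 1.05 0
1.26 1.07 0
1.23 1.04 0
1.25 1.03 0
1.23 1.06 0
1.22 1.06 0
```

Only camera noise is left between frames, so the tin is still.

```bash
python3 -c "
from cell import ctrl
print(ctrl.finish_job())"
```

```text
the job is handed in; nothing more can be done
None
```

The hooked tin hangs upright and still from the eye, with the bar in the hook's crown and the gripper clear. I judged the gate shut from the sideways force falling to about zero, not by seeing it. The peak reading was about 7 N, and the job was handed in at about 18 s.

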